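# Open the long spoon box on the crate stand

### The job

Two plastic boxes with sliding covers stand on the crates. Open the longer one so that the cook can get at the spoons: hold its ribbed release tab down and, keeping it pressed, slide the cover fully open to its stop. Leave the shorter box shut.

Things in the scene. Friction and masses are not known exactly. Their poses are not given: they have to be found in the camera images.
- long_press (a point): Middle of the top face of the LONG box's release tab: a ribbed grey block, 50 mm along x, 68 mm along y, its top 10 mm above the cover, 170 mm above the table. It moves with the tab. x: level along the rails, the way the cover opens (away from the robot, up to 0.45 rad either side); z up. Ahead of it a ridge of the cover (near face at x = 27 mm, 70 wide, top 8 mm over the tab's) can be pushed.
- long_tab (a joint): How far that tab is pressed down, m: 0 up, 0.007 fully down; a spring, 1.5 N at first and 5 N when down. Two ears at its rear corners stand behind steel catches on the rails (42 to 60 mm to each side of the tab's middle, 4 to 11 mm behind it, tops 2 mm above the tab). Pressed less than 0.005 the cover locks after 3 mm of play; from 0.006 the ears pass below. Past 25 mm of slide it may be let up.
- long_cover (a joint): How far the LONG box's flat grey cover has slid open, m: 0 shut, 0.080 fully open at its stop; rubs with 2 N, stays where left. The box: white plastic, 240 mm long, 120 wide, cover's top 60 mm above the crates, fixed on upturned crates 100 mm high, to the left or right of the short box. The tab's middle is 50 mm from the box's middle, towards the robot.
- short_cover (a joint): The same for the SHORT box, a bystander to be left shut: 0 shut, 0.050 open. It looks alike, with the same tab, width and height, but is only 150 mm long; its tab is 20 mm from its middle.

How it is judged:
On the way:
1. the long box's tab is held down while its cover starts to slide (value of joint long_tab above 0.004 m and value of joint long_cover between 0.005 and 0.04 m).
At the end, for the whole second after the job is handed in: The long box's cover is slid open to its stop (at least 68 of its 80 mm) and at rest, its tab is released, and the short box's cover is still shut (within 8 mm) (value of joint long_cover above 0.068 m and velocity of joint long_cover between -0.01 and 0.01 m/s and value of joint long_tab below 0.003 m and value of joint short_cover below 0.008 m); the robot touches nothing.
It fails at once if the short box's cover is slid open (more than 8 mm) (value of joint short_cover above 0.008 m).
It also fails if it takes over 32 s, if anything falls off the work surface, if the arm or the gripper's body presses on something with over 40 N, if the wrist force passes 120 N, or if a joint passes its speed limit or range.

### The arm

A 6-joint arm with a two-finger parallel gripper is mounted at the origin on the work surface. World frame = base frame: x ahead of the robot, y to its left, z up, the work surface at z = 0. Lengths are in m, angles in rad, forces in N, time in s.
With the tool pointing down it reaches from about 0.375 to 0.925 m from the base axis. Payload 5.7 kg.
Tool frame: the origin (TCP) lies on the mounting face of the last link; the fingertips stand 173 mm ahead of it and the grasp point (between the pads) lies 155 mm ahead of it (robot.grip_depth is the distance from the TCP to the grasp point, in m); z points along the fingers, y is the direction in which the jaws open and shut (so a half turn about z gives the same grasp; the last joint's range is limited). The gripper opens to 85 mm and grips with 20 to 120 N. Pads are 22 mm wide; open, the fingers measure 114 mm over their backs; the gripper's body (76 mm by 85 mm) begins 54 mm behind the grasp point. The pads swing forward as they close: fully open they stand 13 mm farther back than shut.
Start: joints at [0.995, 0.359, 1.51, -0, 1.272, -0.115], TCP at [0.267, 0.537, 0.405] pointing down, gripper open.
Joint ranges: [-2.97, 2.97], [-1.01, 2.36], [0.21, 2.38], [-0.96, 4.11], [0.2, 2.71], [-2.98, 2.98]. Speed limits (rad/s): [2.39, 2.39, 3.14, 3.14, 3.14, 3.14].

### API

Orientations are given as a unit quaternion [w, x, y, z].
In Python, from workcell import robot, snapshot gives the robot as it stands. The module is installed in compiled form; this text tells all that it offers.
- The arm moves only by the shell command python3 -m inch 'ROWS' [FORCE]. ROWS is JSON, one flat list of numbers, 7 for each row, row after row: the shift along the tool's x, y, z in m, then the turn, a rotation vector about the tool's x, y, z in units of 5 degrees (1.0 is 5 degrees), then the finger opening in m, from 0 to 0.0854. A call has 1 to 10 rows; each row is the pose to reach, as a shift and turn from the pose commanded when the call began, along the tool's axes at that moment; what a row does not reach only later rows make up. A row lasts 1/12 s, in which the tool goes at most 41.7 mm and 7.16 degrees, less where a joint would pass 70% of its speed; a pose out of reach is approached as far as the arm can. A call with a gripper value outside its range is refused whole. The fingers move at their own pace and stop on an object; FORCE is the grip in N (left out, the last holds). Time passes only in rows, so rows that repeat a pose let the fingers close. It gives the time, the measured TCP pose, the force and the opening at its end, in the units of the state.
- robot.get_obs(): the state, without advancing time (a new reading comes with each control period).
- snapshot(name): name is "side" or "top" or "wrist"; returns a dict with "frame" (400x640x3 uint8, blue, green, red), "mtx" (3x3 intrinsics, pixels), "k1" (the pictures are not rectified: a ray, as slopes to the right and down, at radius r is drawn at 1 + k1 r^2 times it, then the intrinsics apply), "view" (4x4, takes a point from world to camera coordinates). Camera axes: x right, y down, z forward; pixel columns grow to the right and rows downward; lengths in m; the calibration is good to about 2 mm. A picture is of the moment at which its call begins. There is no depth.
- robot.close_job(): hands the job in, once; it reports no verdict.
The state is a dict: "clock": time; "qpos": joint angles; "qd": joint speeds; "joint_torque": joint torques, N m; "tool_pos": TCP position; "orientation": TCP orientation; "contact_force": force on the tool from outside, world axes, zero at the start; "wrist_torque": the same for the moment, N m; "width": opening from 0.0 (shut) to 1.0 (fully open).
Only numpy, scipy, OpenCV 4.12 (cv2) and the standard library are available. Lean on these libraries where they do the work, as an engineer would, in place of code of your own. Each camera call takes 0.05 s, during which the arm holds its last target.

## Working session

There is one attempt and no reset: what is moved stays moved. The work goes in short steps, Python scripts to look and compute and a shell command to move; the robot and the scene stay as the last step left them, time stands still between calls to the robot, and variables do not carry over. Pictures are saved under pics/ and viewed, and the job is handed in when it is done.

```bash
mkdir -p pics; python3 - <<'E'
from workcell import robot, snapshot
import cv2,numpy as np
for n in ("top","side"):
    s=snapshot(n); cv2.imwrite(f"pics/{n}0.png",s["frame"]); np.savez(f"{n}0.npz",**s)
    V=s["view"];print(n,s["mtx"].round(1).tolist(),s["k1"],(-V[:3,:3].T@V[:3,3]).round(3),V[2,:3].round(2))
print(robot.get_obs(),robot.grip_depth)
E
```

```text
top [[507.5, 0.0, 322.0], [0.0, 507.5, 190.9], [0.0, 0.0, 1.0]] -0.07685892350770114 [0.429 0.006 0.993] [ 0.17 -0.02 -0.98]
side [[516.9, 0.0, 315.7], [0.0, 516.9, 197.2], [0.0, 0.0, 1.0]] -0.11623457063756937 [ 0.207 -0.715  0.666] [ 0.4   0.76 -0.51]
{'clock': 0.1, 'qpos': array([ 9.94902344e-01,  3.59475789e-01,  1.51130742e+00,  5.31364039e-06,
        1.27249346e+00, -1.15100933e-01]), 'qd': array([-7.09870315e-04, -2.77587780e-03, -1.45288823e-03,  7.60655738e-04,
        3.69922008e-04,  9.75890505e-05]), 'joint_torque': array([-8.00300786e-04, -5.28653884e+01, -2.79346454e+01, -3.70240123e-04,
        5.08440833e-03,  3.42628061e-05]), 'tool_pos': array([0.2666318 , 0.53715537, 0.40391829]), 'orientation': array([-2.87547669e-04,  2.28364270e-01,  9.73575396e-01, -7.91392639e-04]), 'contact_force': array([ 0.13967537,  0.0974968 , -0.40402492]), 'wrist_torque': array([-0.00353084,  0.00708707, -0.03102937]), 'width': 1.0025953414819273} 0.1547
```

View pics/top0.png

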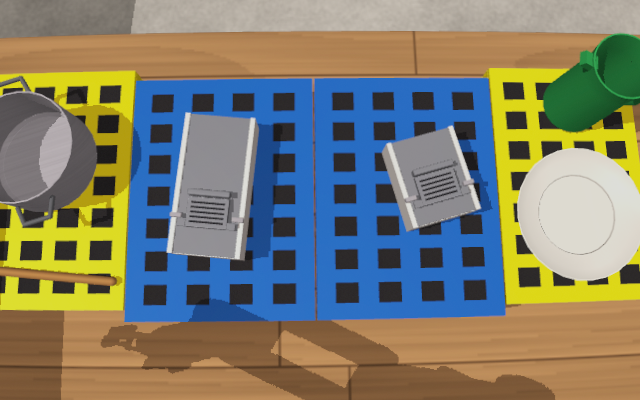

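View pics/side0.png

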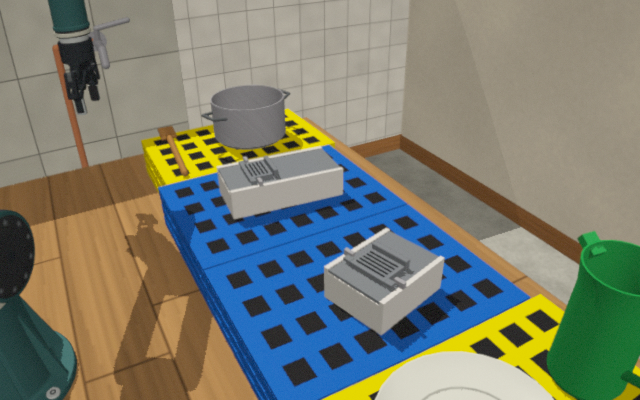

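The top view shows the long box on the left (rows 113-260), with its tab near pixel (208,208). The short box is on the right, with its tab near (437,183). I'll zoom in on the long box next.

```bash
python3 - <<'E'
import cv2,numpy as np
t=cv2.imread("pics/top0.png");s=cv2.imread("pics/side0.png")
cv2.imwrite("pics/topz.png",cv2.resize(t[100:270,155:270],None,fx=3.5,fy=3.5,interpolation=cv2.INTER_CUBIC))
cv2.imwrite("pics/sidez.png",cv2.resize(s[140:225,205:355],None,fx=5,fy=5,interpolation=cv2.INTER_CUBIC))
E
```

```text
(no output)
```

View pics/topz.png

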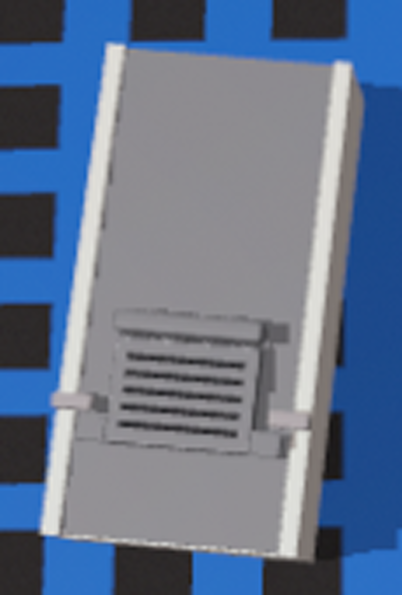

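View pics/sidez.png

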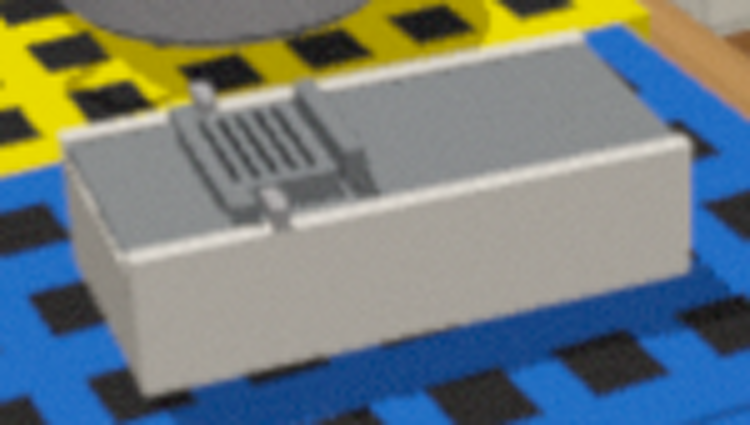

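The top zoom shows the box-top corners at about zoom pixels (107,44), (352,62), (300,557) and (42,533). The tab spans (105..262, 345..452), and the pink catches sit at its sides. I'll cast rays through these.

```bash
cat > h.py <<'E'
import numpy as np,cv2
def ray(S,px):
    px=np.array(px,float).reshape(-1,1,2)
    d=cv2.undistortPoints(px,S["mtx"],np.array([float(S["k1"]),0,0,0])).reshape(-1,2)
    V=S["view"];R=V[:3,:3];c=-R.T@V[:3,3]
    return c,np.c_[d,np.ones(len(d))]@R
def plane(S,px,z):
    c,d=ray(S,px); return c+d*((z-c[2])/d[:,2])[:,None]
def tri(A,pa,B,pb):
    (c1,d1),(c2,d2)=ray(A,pa),ray(B,pb);out=[]
    for u,v in zip(d1,d2):
        s=np.linalg.lstsq(np.c_[u,-v],c2-c1,rcond=None)[0]
        p,q=c1+u*s[0],c2+v*s[1];out.append([*((p+q)/2),np.linalg.norm(p-q)])
    return np.array(out)
E
python3 - <<'E'
from h import *
T=np.load("top0.npz");S=np.load("side0.npz")
ct=np.array([(107,44),(352,62),(300,556),(42,533)])/3.5+[155,100]-.36
cs=np.array([(583,38),(690,143),(130,260),(63,133)])/5+[205,140]-.4
P=tri(T,ct,S,cs);print(P.round(4))
Q=plane(T,ct,.161)[:,:2];print("plane",Q.round(4))
print([np.linalg.norm(Q[i]-Q[i-1]).round(4) for i in range(4)])
m=Q.mean(0);a=(Q[0]+Q[1]-Q[2]-Q[3]);yaw=np.arctan2(a[1],a[0]);print("mid",m,"yaw",yaw)
print("tab from box",m-.05*np.array([np.cos(yaw),np.sin(yaw)]))
tb=np.array([(105,442),(248,453),(262,348),(115,340)])/3.5+[155,100]-.36
K=plane(T,tb,.17)[:,:2];print("tab",K.round(4),K.mean(0).round(4),[np.linalg.norm(K[i]-K[i-1]).round(4) for i in range(4)])
E
```

```text
[[7.146e-01 2.193e-01 1.594e-01 3.000e-04]
 [7.006e-01 9.870e-02 1.648e-01 3.200e-03]
 [4.627e-01 1.206e-01 1.664e-01 3.000e-03]
 [4.755e-01 2.412e-01 1.636e-01 1.100e-03]]
plane [[0.7142 0.2189]
 [0.7034 0.0985]
 [0.4644 0.1209]
 [0.4762 0.2418]]
[np.float64(0.2391), np.float64(0.1208), np.float64(0.2401), np.float64(0.1215)]
mid [0.58954549 0.17004527] yaw -0.09474757154148089
tab from box [0.53976975 0.17477557]
tab [[0.5176 0.2111]
 [0.5118 0.1443]
 [0.5611 0.1385]
 [0.5657 0.2078]] [0.539  0.1755] [np.float64(0.0482), np.float64(0.0671), np.float64(0.0496), np.float64(0.0694)]
```

The measurements agree. The box is 240 x 121 mm and the tab 49 x 68 mm; the tab is at about (0.5395, 0.175) and the yaw is -0.095. I'll press about 8 mm ahead of the tab's middle with closed fingers.

```bash
cat > go.py <<'E'
from workcell import robot
import numpy as np,sys
from scipy.spatial.transform import Rotation as R
yaw=-0.095; c,s=np.cos(yaw),np.sin(yaw); tab=np.array([.5395,.1752,.17])
def rep(u,v,tipz):
    o=robot.get_obs();q=o["orientation"];r=R.from_quat(q,scalar_first=True)
    tgt=np.array([tab[0]+u*c-v*s,tab[1]+u*s+v*c,tipz+.173])
    D=R.from_matrix(np.array([[-c,s*1,0],[-s,-c*-1,0],[0,0,-1]]))
    d=tgt-o["tool_pos"]
    e=o["tool_pos"]-tab
    print("t",o["clock"].round(2),"pos",o["tool_pos"].round(4),"u,v",round(e[0]*c+e[1]*s,4),round(-e[0]*s+e[1]*c,4),"tipz",(o["tool_pos"][2]-.173).round(4),"F",o["contact_force"].round(1),"w",round(o["width"],2))
    print("shift tool",r.inv().apply(d).round(4),"turn",np.round((r.inv()*D).as_rotvec()/np.radians(5),2))
rep(*map(float,sys.argv[1:4]))
E
python3 go.py .008 0 .21
```

```text
Traceback (most recent call last):
  File "go.py", line 13, in <module>
    rep(*map(float,sys.argv[1:4]))
    ~~~^^^^^^^^^^^^^^^^^^^^^^^^^^^
  File "go.py", line 11, in rep
    print("t",o["clock"].round(2),"pos",o["tool_pos"].round(4),"u,v",round(e[0]*c+e[1]*s,4),round(-e[0]*s+e[1]*c,4),"tipz",(o["tool_pos"][2]-.173).round(4),"F",o["contact_force"].round(1),"w",round(o["width"],2))
              ^^^^^^^^^^^^^^^^
AttributeError: 'float' object has no attribute 'round'
```

```bash
sed -i 's/o\["clock"\].round(2)/round(o["clock"],2)/; s/\[\[-c,s\*1,0\],\[-s,-c\*-1,0\]/[[-c,-s,0],[-s,c,0]/' go.py; python3 go.py .008 0 .21
```

```text
t 0.1 pos [0.2666 0.5372 0.4039] u,v -0.306 0.3344 tipz 0.2309 F [ 0.1  0.1 -0.4] w 1.0
shift tool [-0.4128 -0.2     0.0212] turn [-0.02 -0.01 -4.19]
```

```bash
python3 -m inch '[-0.036,-0.017,0,0,0,-0.42,0, -0.072,-0.035,0,0,0,-0.84,0, -0.108,-0.052,0,0,0,-1.26,0, -0.144,-0.07,0,0,0,-1.68,0, -0.18,-0.087,0,0,0,-2.1,0, -0.216,-0.105,0,0,0,-2.52,0, -0.252,-0.122,0,0,0,-2.94,0, -0.288,-0.14,0,0,0,-3.36,0, -0.324,-0.157,0,0,0,-3.78,0, -0.36,-0.175,0,0,0,-4.2,0]' 30; python3 go.py .008 0 .21
```

```text
clock: 0.93
tool_pos: [0.5122, 0.2188, 0.4045]
orientation: [-0.0, 0.046, 0.999, -0.0]
contact_force: [0.7, 0.9, -0.3]
width: 0.001
t 0.93 pos [0.5122 0.2188 0.4045] u,v -0.0313 0.0408 tipz 0.2315 F [ 0.7  0.9 -0.3] w 0.0
shift tool [-0.0392 -0.0409  0.0214] turn [-0.   -0.01  0.03]
```

```bash
python3 -m inch '[-0.02,-0.02,0.01,0,0,0,0, -0.039,-0.041,0.021,0,0,0,0, -0.039,-0.041,0.021,0,0,0,0, -0.039,-0.041,0.021,0,0,0,0]'; python3 go.py .008 0 .185
python3 - <<'E'
from workcell import snapshot
import cv2
for n in("side","wrist","top"):
    f=snapshot(n)["frame"]
    if n=="side": f=cv2.resize(f[90:240,180:380],None,fx=4,fy=4)
    if n=="top": f=cv2.resize(f[100:270,100:330],None,fx=3,fy=3)
    cv2.imwrite(f"pics/{n}1.png",f)
E
```

```text
clock: 1.27
tool_pos: [0.5468, 0.1747, 0.3825]
orientation: [-0.001, 0.049, 0.999, -0.0]
contact_force: [-0.8, -0.7, -0.1]
width: -0.005
t 1.27 pos [0.5468 0.1747 0.3825] u,v 0.0073 0.0002 tipz 0.2095 F [-0.8 -0.7 -0.1] w -0.01
shift tool [-0.0008 -0.0002  0.0245] turn [-0.01 -0.03 -0.03]
```

View pics/side1.png

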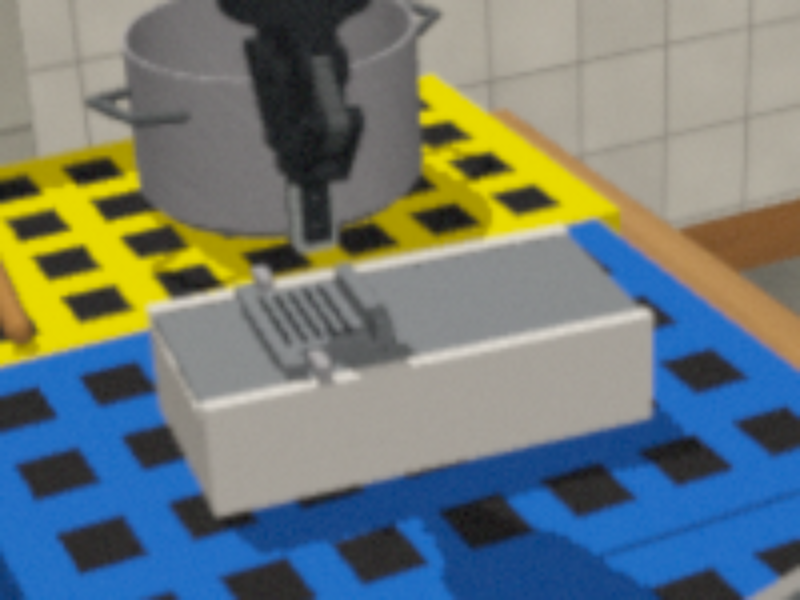

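View pics/wrist1.png

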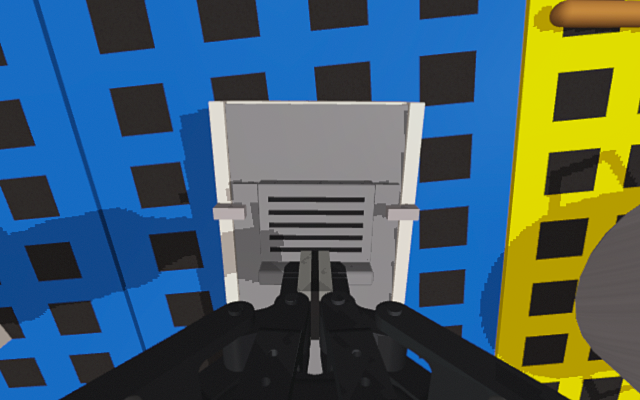

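The side view shows the closed fingertips above the tab at about (315,248). The wrist view shows them laterally centred at column 316, between the catches at columns 228 and 403. Next I'll descend slowly.

```bash
python3 -m inch '[0,0,0.015,0,0,0,0, 0,0,0.027,0,0,0,0, 0,0,0.032,0,0,0,0, 0,0,0.032,0,0,0,0]'; python3 go.py .008 0 .17;  python3 -m inch '[0,0,0.003,0,0,0,0, 0,0,0.006,0,0,0,0, 0,0,0.006,0,0,0,0]'; python3 go.py .008 0 .163
```

```text
clock: 1.75
tool_pos: [0.5453, 0.177, 0.3508]
orientation: [-0.001, 0.046, 0.999, -0.0]
contact_force: [-0.1, -0.1, 1.3]
width: -0.0
t 1.75 pos [0.5453 0.177  0.3508] u,v 0.0056 0.0023 tipz 0.1778 F [-0.1 -0.1  1.3] w -0.0
shift tool [-0.0024 -0.0023  0.0078] turn [-0.01 -0.03  0.03]
clock: 2.0
tool_pos: [0.5463, 0.1763, 0.3457]
orientation: [0.0, 0.047, 0.999, -0.0]
contact_force: [-0.2, -0.3, -0.4]
width: -0.002
t 2.0 pos [0.5463 0.1763 0.3457] u,v 0.0067 0.0018 tipz 0.1727 F [-0.2 -0.3 -0.4] w -0.0
shift tool [-0.0013 -0.0018  0.0097] turn [-0.    0.    0.01]
```

```bash
for i in 1; do python3 -m inch '[0,0,0.002,0,0,0,0, 0,0,0.004,0,0,0,0, 0,0,0.004,0,0,0,0]'; done; python3 -m inch '[0,0,0.002,0,0,0,0, 0,0,0.002,0,0,0,0]';python3 go.py .008 0 .163
```

```text
clock: 2.25
tool_pos: [0.5467, 0.1761, 0.3418]
orientation: [0.0, 0.047, 0.999, 0.0]
contact_force: [-0.4, 0.3, 2.0]
width: -0.001
clock: 2.42
tool_pos: [0.5466, 0.1761, 0.3398]
orientation: [0.0, 0.047, 0.999, 0.0]
contact_force: [0.1, 0.6, 2.8]
width: -0.003
t 2.42 pos [0.5466 0.1761 0.3398] u,v 0.007 0.0016 tipz 0.1668 F [0.1 0.6 2.8] w -0.0
shift tool [-0.001  -0.0016  0.0038] turn [0.   0.01 0.01]
```

Contact is on the spring: 2.8 N is about 2.6 mm down. I'll keep pressing until it bottoms.

```bash
python3 -m inch '[0,0,0.002,0,0,0,0, 0,0,0.003,0,0,0,0, 0,0,0.003,0,0,0,0]';python3 -m inch '[0,0,0.001,0,0,0,0, 0,0,0.001,0,0,0,0]'; python3 go.py .008 0 .163
```

```text
clock: 2.67
tool_pos: [0.5467, 0.1762, 0.3368]
orientation: [0.0, 0.047, 0.999, 0.0]
contact_force: [-0.1, 0.5, 4.8]
width: 0.002
clock: 2.83
tool_pos: [0.5467, 0.1762, 0.3363]
orientation: [0.0, 0.047, 0.999, 0.0]
contact_force: [-0.0, 0.9, 7.5]
width: -0.001
t 2.83 pos [0.5467 0.1762 0.3363] u,v 0.007 0.0016 tipz 0.1633 F [-0.   0.9  7.5] w -0.0
shift tool [-0.001  -0.0016  0.0003] turn [0.   0.01 0.01]
```

It bottomed at 7.5 N, above the 5 N full-down spring force. I'll add a little more press and start to slide, which is along tool -x.

```bash
python3 -m inch '[0,0,0.0005,0,0,0,0, -0.003,0,0.0007,0,0,0,0, -0.006,0,0.0007,0,0,0,0, -0.009,0,0.0007,0,0,0,0, -0.012,0,0.0007,0,0,0,0, -0.012,0,0.0007,0,0,0,0]'; python3 go.py .008 0 .163
```

```text
clock: 3.33
tool_pos: [0.5592, 0.1749, 0.3363]
orientation: [0.001, 0.047, 0.999, 0.0]
contact_force: [-0.5, -0.3, 11.9]
width: -0.001
t 3.33 pos [0.5592 0.1749 0.3363] u,v 0.0196 0.0016 tipz 0.1633 F [-0.5 -0.3 11.9] w -0.0
shift tool [ 0.0116 -0.0016  0.0002] turn [0.   0.02 0.01]
```

```bash
python3 -m inch '[-0.003,0,0,0,0,0,0, -0.006,0,0,0,0,0,0, -0.009,0,0,0,0,0,0, -0.012,0,0,0,0,0,0]'; python3 go.py .008 0 .163
python3 - <<'E'
from workcell import snapshot
import cv2
for n in("side","wrist"):
    f=snapshot(n)["frame"]
    if n=="side": f=cv2.resize(f[90:240,180:380],None,fx=4,fy=4)
    cv2.imwrite(f"pics/{n}2.png",f)
E
```

```text
clock: 3.67
tool_pos: [0.5705, 0.1738, 0.3362]
orientation: [0.0, 0.047, 0.999, 0.0]
contact_force: [-3.3, 0.4, 12.0]
width: 0.003
t 3.67 pos [0.5705 0.1738 0.3362] u,v 0.031 0.0016 tipz 0.1632 F [-3.3  0.4 12. ] w 0.0
shift tool [ 0.023  -0.0015  0.0002] turn [0.   0.01 0.01]
```

View pics/side2.png

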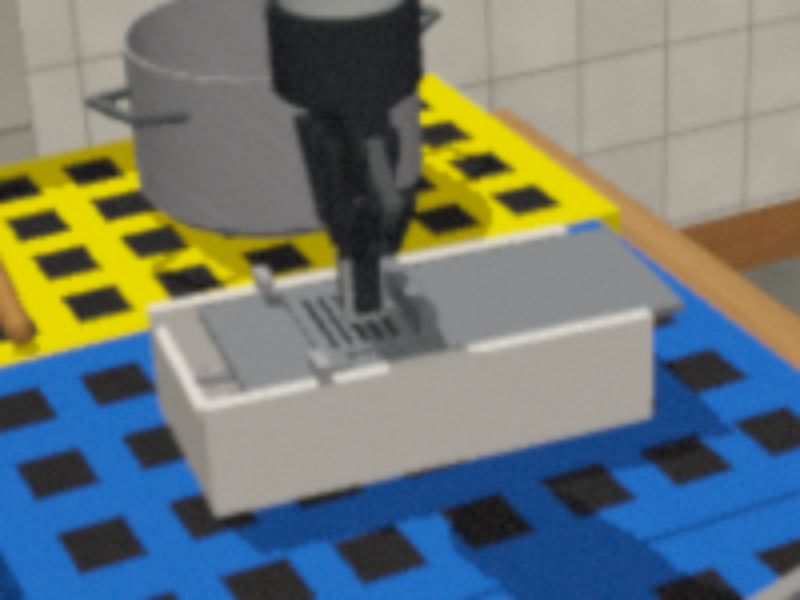

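View pics/wrist2.png

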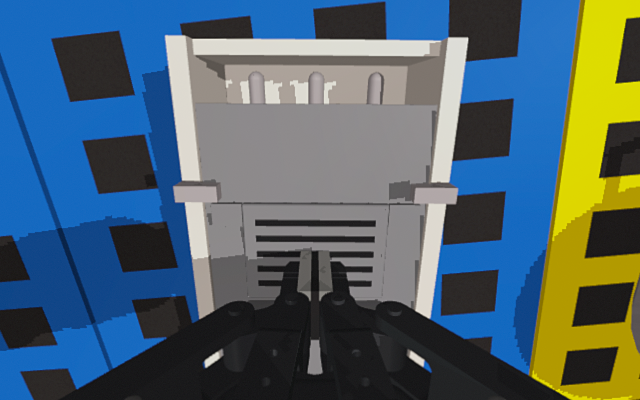

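The cover has slid about 24 mm with the tab held down, and the spoons are visible at row 85 of the wrist view. I'll continue towards the stop at u of about 87-96 mm.

```bash
python3 -m inch '[-0.005,0,0,0,0,0,0, -0.010,0,0,0,0,0,0, -0.015,0,0,0,0,0,0, -0.02,0,0,0,0,0,0, -0.025,0,0,0,0,0,0, -0.03,0,0,0,0,0,0, -0.035,0,0,0,0,0,0, -0.04,0,0,0,0,0,0, -0.045,0,0,0,0,0,0, -0.048,0,0,0,0,0,0]'; python3 go.py .08 0 .163
python3 -m inch '[-0.003,0,0,0,0,0,0, -0.006,0,0,0,0,0,0, -0.006,0,0,0,0,0,0]'; python3 go.py .09 0 .163
```

```text
clock: 4.6
tool_pos: [0.6186, 0.169, 0.3363]
orientation: [0.001, 0.047, 0.999, -0.0]
contact_force: [-1.9, 0.5, 11.9]
width: 0.004
t 4.6 pos [0.6186 0.169  0.3363] u,v 0.0793 0.0014 tipz 0.1633 F [-1.9  0.5 11.9] w 0.0
shift tool [-0.0007 -0.0014  0.0003] turn [-0.    0.01  0.01]
clock: 4.85
tool_pos: [0.6248, 0.1684, 0.3363]
orientation: [0.001, 0.047, 0.999, -0.0]
contact_force: [0.4, -1.7, 10.6]
width: 0.002
t 4.85 pos [0.6248 0.1684 0.3363] u,v 0.0856 0.0014 tipz 0.1633 F [ 0.4 -1.7 10.6] w 0.0
shift tool [-0.0044 -0.0014  0.0003] turn [-0.    0.02  0.01]
```

```bash
python3 -m inch '[-0.002,0,0,0,0,0,0, -0.004,0,0,0,0,0,0, -0.006,0,0,0,0,0,0, -0.006,0,0,0,0,0,0]'; python3 go.py .08 0 .163
python3 -m inch '[-0.002,0,0,0,0,0,0, -0.004,0,0,0,0,0,0, -0.004,0,0,0,0,0,0]'; python3 go.py .09 0 .163
```

```text
clock: 5.18
tool_pos: [0.6278, 0.1682, 0.3361]
orientation: [-0.003, 0.047, 0.999, -0.0]
contact_force: [-11.6, -0.1, 18.6]
width: -0.002
t 5.18 pos [0.6278 0.1682 0.3361] u,v 0.0885 0.0014 tipz 0.1631 F [-11.6  -0.1  18.6] w -0.0
shift tool [ 0.0085 -0.0014  0.0001] turn [-0.01 -0.07  0.01]
clock: 5.43
tool_pos: [0.6317, 0.1679, 0.3361]
orientation: [-0.003, 0.047, 0.999, -0.0]
contact_force: [-11.3, 0.5, 18.5]
width: -0.003
t 5.43 pos [0.6317 0.1679 0.3361] u,v 0.0925 0.0015 tipz 0.1631 F [-11.3   0.5  18.5] w -0.0
shift tool [ 0.0025 -0.0015  0.0001] turn [-0.01 -0.07  0.01]
```

At u=88.5 mm the sliding force rose from 2 N to 11.5 N and the tips began slipping on the tab, so the cover is at its stop. I'll lift straight up.

```bash
python3 -m inch '[0.001,0,-0.003,0,0,0,0, 0.001,0,-0.01,0,0,0,0, 0.001,0,-0.03,0,0,0,0, 0.001,0,-0.06,0,0,0,0, 0.001,0,-0.09,0,0,0,0, 0.001,0,-0.12,0,0,0,0, 0.001,0,-0.12,0,0,0,0, 0.001,0,-0.12,0,0,0,0]'; python3 go.py .09 0 .163
python3 - <<'E'
from workcell import snapshot
import cv2,numpy as np
for n in("side","wrist","top"):
    s=snapshot(n);f=s["frame"];np.savez(f"{n}3.npz",**s)
    if n=="side": f=cv2.resize(f[90:240,180:380],None,fx=4,fy=4,interpolation=cv2.INTER_CUBIC)
    cv2.imwrite(f"pics/{n}3.png",f)
E
```

```text
clock: 6.1
tool_pos: [0.6336, 0.1678, 0.457]
orientation: [0.002, 0.047, 0.999, 0.0]
contact_force: [-0.7, -0.1, -0.5]
width: -0.003
t 6.1 pos [0.6336 0.1678 0.457 ] u,v 0.0944 0.0016 tipz 0.284 F [-0.7 -0.1 -0.5] w -0.0
shift tool [ 0.0048 -0.0016  0.121 ] turn [0.01 0.05 0.01]
```

View pics/side3.png

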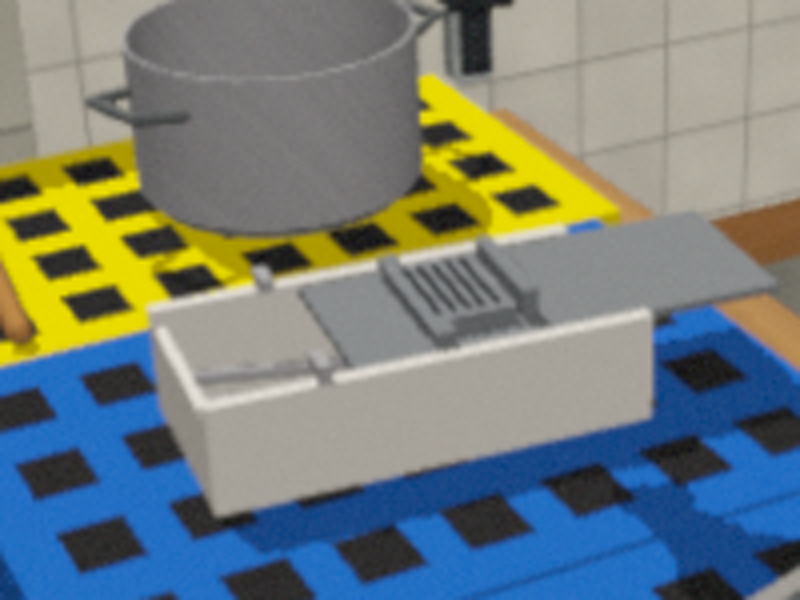

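View pics/wrist3.png

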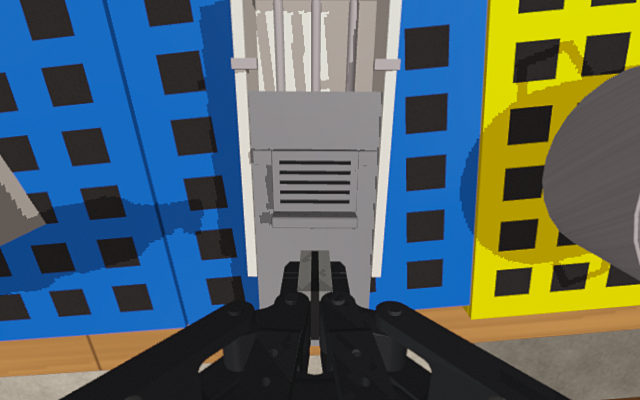

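View pics/top3.png

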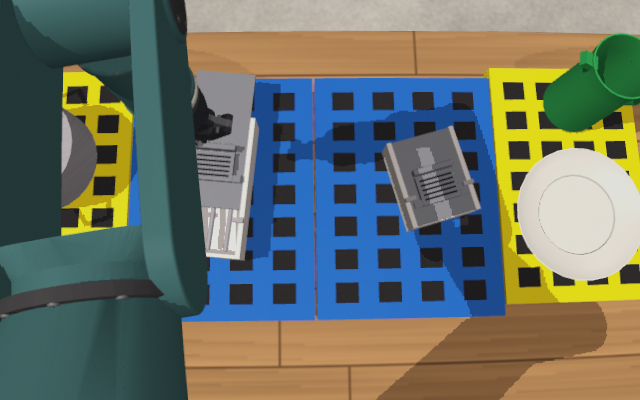

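The tab has sprung up and the short box is unchanged at (437,183). I'll measure the cover travel from the tab corners in the wrist view: (273,152), (356,152), (357,213), (272,213). As a second check I'll use the cover's rear edge in the side view, from zoom pixels (300,292) to (350,365).

```bash
python3 - <<'E'
from h import *
W=np.load("wrist3.npz");S=np.load("side3.npz")
r=np.array([np.cos(-.095),np.sin(-.095)])
K=plane(W,[(273,152),(356,152),(357,213),(272,213)],.17)[:,:2];print(K.mean(0),(K.mean(0)-[.5395,.1752])@r)
E_=plane(S,np.array([(300,292),(350,365)])/4+[180,90],.16)[:,:2];print(((E_-[.5895,.1700])@r)+.12)
E
```

```text
[0.62014852 0.17004716] 0.0807736523392476
[0.07889323 0.07820422]
```

Both checks give about 79-81 mm of travel, so the cover is fully open. I'll hand in.

```bash
python3 -c "
from workcell import robot
o=robot.get_obs();print(o['clock'],o['contact_force'].round(1));robot.close_job()"
```

```text
6.25 [ 0.2 -0.3 -0.4]
the job is handed in; nothing more can be done
```

The long box is open to its stop and the short box is still shut. I handed the job in at 6.25 s, with no verdict reported.

- **Press and slide:** I pressed the long box's tab with closed fingertips until it bottomed out at 7.5–12 N, above the spring's 5 N. I kept it pressed while sliding the cover along the rails. At the end the sliding force rose from 2 N to 11.5 N, with the tips slipping on the tab, so I lifted straight off.
- **Cover travel:** it measured 81 mm from the tab corners in the wrist view and 78–79 mm from the cover's rear edge in the side view. The nominal travel is 80 mm.
- **Tab and gripper:** the tab looks fully up in the side picture. The gripper was about 11 cm clear of it, and the contact force was about zero.
- **Short box:** its cover looks unmoved in the top view. I judged this by eye and did not measure it.

No check failed or disagreed. The cover mostly moved by friction on the tab, with the ridge not clearly pushed until the end, if at all.

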